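Let a tin out of the tin dispenser and ease its lid shut

ROBOT

A 6-joint arm with a two-finger parallel gripper is mounted at the origin on a cart in front of the work surface, level with it; the furniture and walls round the work are solid. World frame = base frame: x ahead of the robot, y to its left, z up, the work surface at z = 0. Lengths are in m, angles in rad, forces in N, time in s.
With the tool pointing down it reaches from about 0.3 to 0.875 m from the base axis. Payload 6.4 kg.
Tool frame: the origin (TCP) lies midway between the tips of the shut fingers; the grasp point (between the pads) lies 19 mm behind it (grasp_offset is the distance from the TCP to the grasp point, in m); z points along the fingers, y is the line along which they close (so a half turn about z gives the same grasp; the last joint's range is limited). The gripper opens to 85 mm and grips with 20 to 120 N. Pads are 22 mm wide; open, the fingers measure 114 mm over their backs; the gripper's body (76 mm by 85 mm) begins 54 mm behind the grasp point. The pads swing forward as they close: fully open they stand 13 mm farther back than shut.
Start: joints at [1.025, 0.181, 1.607, -0, 1.354, -0.206], TCP at [0.192, 0.542, 0.231] pointing down, gripper open.
Joint ranges: [-2.99, 2.99], [-0.89, 2.07], [0.3, 2.58], [-1.14, 4.28], [0, 2.63], [-3.12, 3.12]. Speed limits (rad/s): [2.57, 2.57, 3.01, 3.14, 3.14, 3.14].

INTERFACE

Orientations are given as a unit quaternion [w, x, y, z].
In Python, from bench import * gives the robot as it stands. The module is installed in compiled form; this text tells all that it offers.
- The arm moves only by the tool servo_tool, never from a script. Its argument "commands" is text: rows parted by semicolons, each of 7 numbers parted by spaces: the turn, a rotation vector about the tool's x, y, z in rad, then the shift along the tool's x, y, z in mm, then the opening, from 0 (shut) to 1 (fully open). In form: wx wy wz dx dy dz claw; .... A call has 1 to 5 rows; each row shifts and turns the commanded pose from where the row before left it, along the tool's axes as they then stand; what a row does not reach is not made up. A row lasts 1/8 s, in which the tool goes at most 62.5 mm and 10.7 degrees, less where a joint would pass 70% of its speed; a pose out of reach is approached as far as the arm can. A call with a gripper value outside its range is refused whole. The fingers move at their own pace and stop on an object; the grip force is fixed at half the most. Time passes only in rows, so rows that do not move let the fingers close. It gives the time, the measured TCP pose, the force, the opening and the grip force at its end, in the units of the state.
- get_obs(): the state, without advancing time (a new reading comes with each control period).
- camera(name): name is "side" or "top"; returns the picture (420x560x3 uint8, blue, green, red); there is no depth.
- calibration(name): a dict with "fx", "fy", "cx", "cy" (pixels), "R" (3x3) and "t" (3): a world point X has camera coordinates R X + t. Camera axes: x right, y down, z forward; pixel columns grow to the right and rows downward; lengths in m; the calibration is good to about 2 mm. A picture is of the moment at which its call begins. calibration takes no time and is no camera call.
- hand_in(): hands the job in; it is judged then, once.
The state is a dict: "time_s": time; "q": joint angles; "dq": joint speeds; "joint_efforts": joint torques, N m; "eef_pos": TCP position; "eef_rot": TCP orientation; "wrist_force": force on the tool from outside, world axes, zero at the start; "torque": the same for the moment, N m; "opening": opening from 0.0 (shut) to 1.0 (fully open); "grasp_force": force on a finger pad.
Only numpy, scipy, OpenCV 4.12 (cv2) and the standard library are available. Lean on these libraries where they do the work, as an engineer would, in place of code of your own. Each camera call takes 0.05 s, during which the arm holds its last target. There are 200 camera calls.

TASK

Press the red lever of the tin dispenser down so that the green lid lifts and the tin of beans rolls out by itself into the open tray, then ease the lever back up slowly, keeping contact with it, so that the lid comes fully shut without slamming. Touch only the lever, never the lid or the tin, and do not disturb the honey jar and the two mugs standing around.

Things in the scene. Friction and masses are not known exactly. Their poses are not given: they have to be found in the camera images.
- dispenser: white tin dispenser, 270 x 80 mm, fixed on a stand with telescopic legs. Origin under its middle, 8 to 34 mm above the worktop; x level, the way the tin rolls; z up. From x = -183 mm a hood (136 mm above the origin), lid from -135 to +8 (top at 127), open tray to +130 with an end stop 80 high. Lever pad behind (-x), rear end 145 above the origin. A runway 72 mm wide falls 8 degrees towards +x
- lever (a joint): lever and lid turn together on a shaft: 0 = lid shut, grows as the lever is pressed down, 0.65 rad = stop, lid fully open. The tin rolls out once it is above about 0.45 rad, within about 1 s. Weight and a spring drive it shut (3 to 6 N at the pad); let go, it slams. Shutting faster than 1.3 rad/s (0.14 m/s at the pad) is slamming
- lever_pad (a point): middle of the top face of the red lever pad, 32 mm square, 9 mm thick, on a bent bar behind the hood. Lid shut: dispenser x = -0.240, 140 mm above the dispenser's origin; at the stop: x = -0.232, 72 mm above it. The face slopes 0.3 rad down towards the hood when shut, is level at joint 0.3 rad, then slopes the other way. Free above; a boiler and cupboards hang beyond world x = 0.57
- lever_hinge (a point): centre of the shaft about which lever and lid turn, under the hood, dispenser x = -0.135, 118 mm above the dispenser's origin; the shaft lies along the dispenser's y axis. From here the pad's middle is 105 mm back and 22 mm up when the lid is shut
- lid: green lid: 144 mm long, 88 mm wide, with a front flap 78 mm high that holds the tin back. Origin on the shaft. Opens upward about the shaft, its front rising by about 100 mm
- lid_edge (a point): lower edge of the lid's front flap; 50 mm above the dispenser's origin when shut
- tin: tin of beans, 75 mm diameter, 58 mm long, 0.18 to 0.33 kg, lying on its side across the runway behind the lid's front flap. Origin at the centre of its lower end face, its z axis along the tin
- tin_center (a point): middle of the tin. Local x in the dispenser about -0.036 at the start, about +0.092 when it rests against the end stop in the tray
- honey_jar: honey jar with red lid, 65 mm diameter, 100 mm high, origin under its centre; bystander
- dotted_mug: white mug with grey dots, 82 x 114 mm over the handle, 91 mm high, origin at its underside; bystander
- mug: dark grey mug, 88 x 126 mm over the handle, 106 mm high, origin at its underside; bystander

How it is judged:
By the outcome, as a careful person would: the job done as asked, in the order asked, and still so for the second after the job is handed in, with the robot touching nothing.
It also fails if it takes over 38 s, if anything falls off the work surface, if the arm or the gripper's body presses on something with over 40 N, if the wrist force passes 120 N, or if a joint passes its speed limit or range.

## Working session

There is one attempt and no reset: what is moved stays moved. The work goes in short steps, Python scripts to look and compute and a tool call to move; the robot and the scene stay as the last step left them, time stands still between calls to the robot, and variables do not carry over. Pictures are saved under pics/ and viewed, at most 10 in all, crops included, and the job is handed in when it is done.

Besides the shell and the picture viewer there is one more tool, called after "Request:" in YAML: its name, and indented under it one key for each argument. servo_tool: Moves the arm, as the interface text tells. Its arguments: {"type":"object","properties":{"commands":{"type":"string"}},"required":["commands"]}

```bash
mkdir -p pics; python3 - <<'E'
from bench import *
import cv2,numpy as np
for n in("side","top"):
    cv2.imwrite(f"pics/{n}0.png",camera(n)); c=calibration(n); print(n,c["fx"],c["cx"],c["cy"],np.round(c["R"],3).tolist(),np.round(-np.array(c["R"]).T@c["t"],3))
o=get_obs();print(o)
E
```

```text
side 484.0287160203775 277.49134286614157 211.82580194807855 [[-0.896, -0.445, -0.003], [-0.199, 0.408, -0.891], [0.397, -0.797, -0.454]] [-0.165  1.287  0.903]
top 388.067843932826 279.51395275589005 210.76216775696003 [[-0.038, -0.999, -0.002], [-0.935, 0.036, -0.352], [0.352, -0.012, -0.936]] [ 0.005 -0.041  1.389]
{'time_s': 0.1, 'q': array([ 1.02469953e+00,  1.81466876e-01,  1.60788788e+00,  2.75269925e-05,
        1.35379765e+00, -2.06308617e-01]), 'dq': array([-0.0015613 , -0.00135298, -0.00359491,  0.00011289, -0.0001221 ,
        0.00057769]), 'joint_efforts': array([ 2.23050929e-04, -4.45873153e+01, -3.52235305e+01, -2.53003218e-04,
        4.03403930e-03,  2.76323178e-06]), 'eef_pos': array([0.19136353, 0.54170938, 0.2304839 ]), 'eef_rot': array([-2.99018703e-04,  1.69080845e-01,  9.85601877e-01, -7.20400265e-04]), 'wrist_force': array([-0.10563418,  0.78021496, -0.30948566]), 'torque': array([0.00060186, 0.02128667, 0.01456462]), 'grasp_force': 0.0, 'opening': 0.9984236810403095}
```

View pics/side0.png

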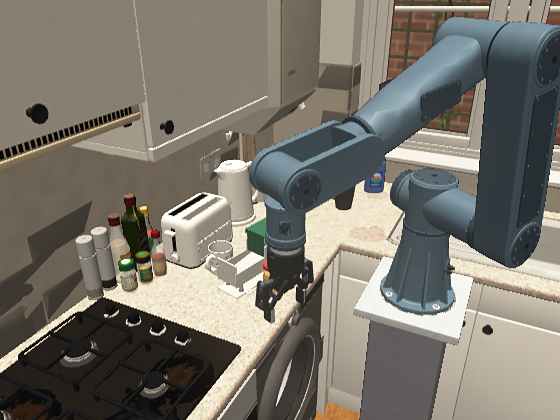

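View pics/top0.png

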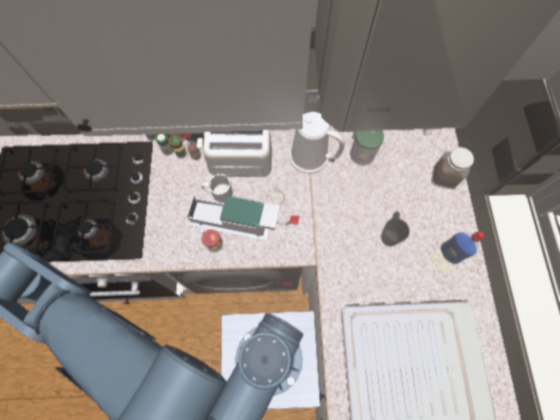

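The side view shows the arm hiding the lever. The top view shows the red pad near (294,220), the green lid near (243,211), the jar at (211,240), the dotted mug at (220,187) and the dark mug at (396,232). The tin rolls to image left, which is about +y.

```bash
cat > h.py <<'E'
from bench import *
import cv2,numpy as np
def ray(n,u,v):
    c=calibration(n);R=np.array(c["R"]);d=R.T@np.array([(u-c["cx"])/c["fx"],(v-c["cy"])/c["fy"],1]);return -R.T@np.array(c["t"]),d
def onz(n,u,v,z):
    o,d=ray(n,u,v);return o+d*(z-o[2])/d[2]
def proj(n,X):
    c=calibration(n);p=np.array(c["R"])@np.array(X)+c["t"];return np.array([c["fx"]*p[0]/p[2]+c["cx"],c["fy"]*p[1]/p[2]+c["cy"]])
def tri(a,b):
    (o1,d1),(o2,d2)=ray("top",*a),ray("side",*b)
    s=np.linalg.lstsq(np.c_[d1,-d2],o2-o1,rcond=None)[0];p,q=o1+s[0]*d1,o2+s[1]*d2;return (p+q)/2,np.linalg.norm(p-q)
def blobs(im,kind):
    h=cv2.cvtColor(im,cv2.COLOR_BGR2HSV);H,S,V=cv2.split(h)
    m=((H<8)|(H>172))&(S>130)&(V>60) if kind=="red" else (H>60)&(H<95)&(S>90)&(V>25)
    n,l,st,c=cv2.connectedComponentsWithStats(m.astype(np.uint8))
    return [(st[i].tolist(),c[i].round(1).tolist(),l==i) for i in range(1,n) if st[i][4]>12]
E
python3 - <<'E'
from h import *
for n in("top","side"):
    im=cv2.imread(f"pics/{n}0.png")
    for k in("red","green"):
        for b in blobs(im,k):
            r=cv2.minAreaRect(np.argwhere(b[2])[:,::-1].astype(np.float32));print(n,k,b[0],b[1],np.round(cv2.boxPoints(r),1).tolist())
for z in(.15,.16,.17): print(z,onz("top",294.5,220,z))
im=cv2.imread("pics/top0.png");cv2.imwrite("pics/t0c.png",cv2.resize(im[170:260,180:310],None,fx=6,fy=6,interpolation=cv2.INTER_CUBIC))
E
```

```text
top red [291, 217, 7, 6, 32] [293.9, 219.8] [[291.0, 217.0], [297.0, 217.0], [297.0, 222.0], [291.0, 222.0]]
top red [473, 232, 11, 8, 59] [478.3, 235.7] [[472.6000061035156, 235.1999969482422], [481.3999938964844, 230.8000030517578], [484.20001220703125, 236.39999389648438], [475.3999938964844, 240.8000030517578]]
side red [125, 202, 9, 4, 23] [128.9, 203.6] [[125.0, 202.0], [133.0, 202.0], [133.0, 205.0], [125.0, 205.0]]
side red [109, 222, 6, 4, 15] [111.2, 223.7] [[108.4000015258789, 224.60000610351562], [109.0, 222.0], [114.19999694824219, 223.3000030517578], [113.5, 225.89999389648438]]
side red [147, 229, 12, 10, 86] [152.9, 233.2] [[147.0, 229.0], [158.0, 229.0], [158.0, 238.0], [147.0, 238.0]]
side red [159, 254, 5, 4, 13] [161.4, 255.5] [[158.60000610351562, 255.1999969482422], [162.60000610351562, 253.1999969482422], [163.8000030517578, 255.60000610351562], [159.8000030517578, 257.6000061035156]]
side red [263, 260, 6, 12, 38] [265.2, 265.7] [[261.79998779296875, 260.79998779296875], [266.0, 260.0], [268.20001220703125, 271.0], [264.0, 271.79998779296875]]
side green [371,
[... 182 characters left out ...]
65.0, 236.0], [246.0, 236.0]]
side green [149, 238, 4, 13, 31] [150.3, 243.1] [[149.0, 238.0], [152.0, 238.0], [152.0, 250.0], [149.0, 250.0]]
side green [139, 253, 7, 3, 16] [141.9, 253.9] [[139.0, 253.0], [145.0, 253.0], [145.0, 255.0], [139.0, 255.0]]
side green [118, 258, 16, 13, 114] [125.8, 265.3] [[118.0, 258.0], [133.0, 258.0], [133.0, 270.0], [118.0, 270.0]]
side green [139, 270, 7, 12, 31] [141.8, 276.1] [[138.1999969482422, 270.20001220703125], [141.89999389648438, 269.20001220703125], [145.1999969482422, 280.70001220703125], [141.5, 281.70001220703125]]
0.15 [ 0.43594084 -0.10538356  0.15      ]
0.16 [ 0.43246528 -0.104862    0.16      ]
0.17 [ 0.42898971 -0.10434045  0.17      ]
```

View pics/t0c.png

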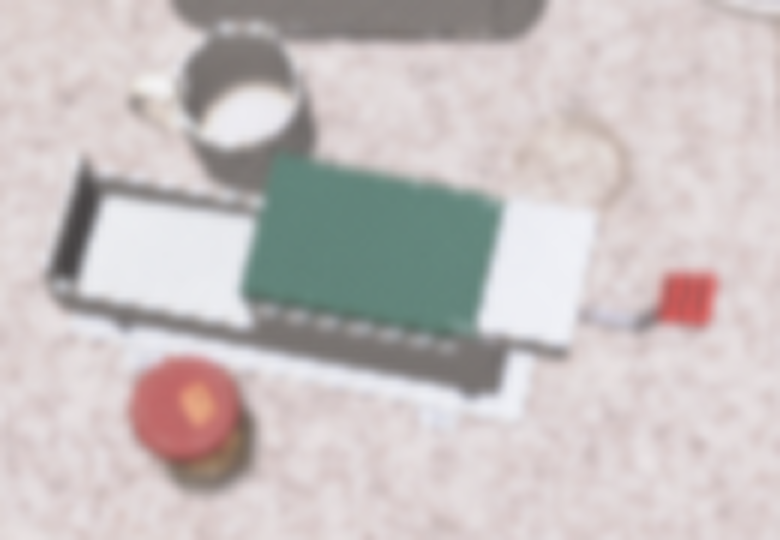

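The crop gives the lid's front edge midpoint at about (259,228), its rear edge at (488,265), the hood's rear edge at (580,280) and the pad at (688,300). All lie in one line. I'll move the arm over towards the pad, high and with the fingers shut.

Request:
servo_tool:
  commands: "0 0 0 -15 -18 -14 0; 0 0 0 -32 -38 -14 0; 0 0 0 -32 -38 -14 0; 0 0 0 -32 -38 -14 0; 0 0 0 -32 -38 -14 0"

```text
time_s: 0.72
eef_pos: [0.2698, 0.3327, 0.3014]
eef_rot: [-0.0, 0.169, 0.986, -0.0]
wrist_force: [1.2, 0.4, 0.6]
opening: 0.001
grasp_force: 0.0
```

Request:
servo_tool:
  commands: "0 0 0 -32 -38 0 0; 0 0 0 -32 -38 0 0; 0 0 0 -32 -38 0 0; 0 0 0 -32 -38 0 0; 0 0 0 -32 -38 0 0"

```text
time_s: 1.35
eef_pos: [0.3574, 0.1002, 0.3012]
eef_rot: [0.0, 0.169, 0.986, 0.0]
wrist_force: [0.5, -0.1, 0.3]
opening: 0.001
grasp_force: 0.0
```

Request:
servo_tool:
  commands: "0 0 0 -32 -38 0 0; 0 0 0 -32 -38 0 0; 0 0 0 -32 -38 0 0; 0 0 0 -16 -20 0 0; 0 0 0 0 0 0 0"

```text
time_s: 1.98
eef_pos: [0.4182, -0.0632, 0.3007]
eef_rot: [-0.001, 0.171, 0.985, 0.0]
wrist_force: [0.1, 0.1, 0.9]
opening: 0.002
grasp_force: 0.0
```

```bash
python3 - <<'E'
from h import *
im=camera("side");cv2.imwrite("pics/s1.png",im);o=get_obs();print(o["time_s"],o["eef_pos"],o["wrist_force"])
for k in("red","green"):
    for b in blobs(im,k): print(k,b[0],b[1])
cv2.imwrite("pics/s1c.png",cv2.resize(im[200:320,180:320],None,fx=5,fy=5,interpolation=cv2.INTER_CUBIC))
for z in(.15,.16,.17):print(z,proj("side",onz("top",293.9,219.8,z)))
E
```

```text
2.025 [ 0.4179174  -0.06208163  0.30075087] [0.17780547 0.57335425 0.507623  ]
red [298, 200, 11, 7, 52] [302.9, 202.8]
red [125, 202, 9, 4, 24] [128.9, 203.6]
red [109, 222, 6, 4, 16] [111.2, 223.8]
red [147, 229, 12, 10, 86] [152.9, 233.2]
red [159, 254, 5, 4, 13] [161.4, 255.5]
red [263, 258, 21, 14, 218] [272.9, 265.0]
green [246, 214, 46, 23, 492] [268.7, 224.9]
green [149, 238, 4, 13, 30] [150.2, 243.1]
green [139, 253, 7, 3, 16] [141.9, 253.9]
green [118, 258, 16, 13, 113] [125.8, 265.4]
green [139, 270, 7, 12, 31] [141.8, 276.0]
0.15 [300.85694487 207.30802474]
0.16 [301.76821411 204.98802724]
0.17 [302.68636    202.65052247]
```

View pics/s1c.png

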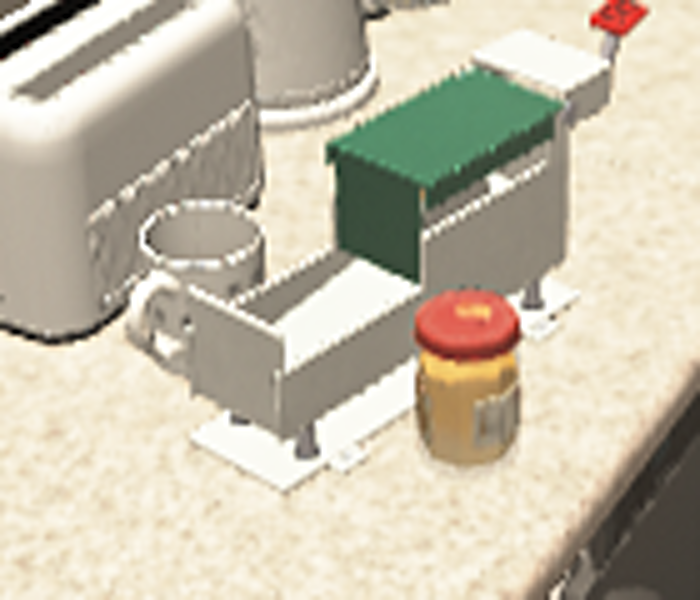

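The side crop shows the pad unobstructed at about (303,203) full frame. The lid corners are at crop (330,148), (420,188) and (562,103), and the lid is shut. Next I'll triangulate and cross-check.

```bash
python3 - <<'E'
from h import *
t=lambda u,v:(180+(u+.5)/6-.5,170+(v+.5)/6-.5); s=lambda u,v:(180+(u+.5)/5-.5,200+(v+.5)/5-.5)
P={}
for n,a,b in(("FL",(275,155),(330,140)),("FR",(245,300),(422,186)),("RR",(475,331),(564,102))):
    P[n],e=tri(t(*a),s(*b));print(n,P[n].round(4),round(e,4))
p,e=tri((293.9,219.8),(302.9,202.8));print("pad",p.round(4),round(e,4),"top-only",onz("top",293.9,219.8,.170).round(4))
# yaw from top view at lid-top height
z=.157;f=(onz("top",*t(275,155),z)+onz("top",*t(243,300),z))/2;r=(onz("top",*t(500,200),z)+onz("top",*t(475,330),z))/2
d=f-r;L=np.linalg.norm(d);u=d/L;print("x axis",u.round(3),"L",L,"pad pred",(r-u*.105).round(4))
E
```

```text
FL [0.5283 0.1269 0.1619] 0.0036
FR [0.448  0.1451 0.1558] 0.0057
RR [0.4173 0.0146 0.1617] 0.0048
pad [ 0.4295 -0.1025  0.1696] 0.0009 top-only [ 0.4298 -0.1024  0.17  ]
x axis [ 0.211  0.978 -0.   ] L 0.13204971517413713 pad pred [ 0.4386 -0.0951  0.157 ]
```

Request:
servo_tool:
  commands: "0 0 0 -13 -18 10 0; 0 0 0 -13 -18 30 0; 0 0 0 0 0 30 0; 0 0 0 0 0 25 0; 0 0 0 0 0 10 0"

```text
time_s: 2.65
eef_pos: [0.4298, -0.1028, 0.1949]
eef_rot: [-0.001, 0.168, 0.986, 0.001]
wrist_force: [-0.4, -0.0, 0.0]
opening: 0.004
grasp_force: 0.0
```

Request:
servo_tool:
  commands: "0 0 0 0 0 4 0; 0 0 0 0 0 4 0; 0 0 0 0 0 4 0; 0 0 0 0 0 4 0; 0 0 0 0 0 0 0"

```text
time_s: 3.28
eef_pos: [0.4306, -0.1045, 0.1801]
eef_rot: [-0.0, 0.169, 0.986, 0.0]
wrist_force: [0.3, 0.3, 0.0]
opening: 0.001
grasp_force: 0.0
```

```bash
python3 - <<'E'
from h import *
a=camera("top");b=camera("side");o=get_obs();print(o["time_s"],o["eef_pos"],o["wrist_force"])
cv2.imwrite("pics/m.png",np.vstack([cv2.resize(b[190:250,250:350],None,fx=5,fy=5),cv2.resize(a[190:250,230:330],None,fx=5,fy=5)]))
E
```

```text
3.375 [ 0.43083039 -0.1046215   0.18036983] [ 0.61847752 -0.10477261 -0.12478942]
```

View pics/m.png

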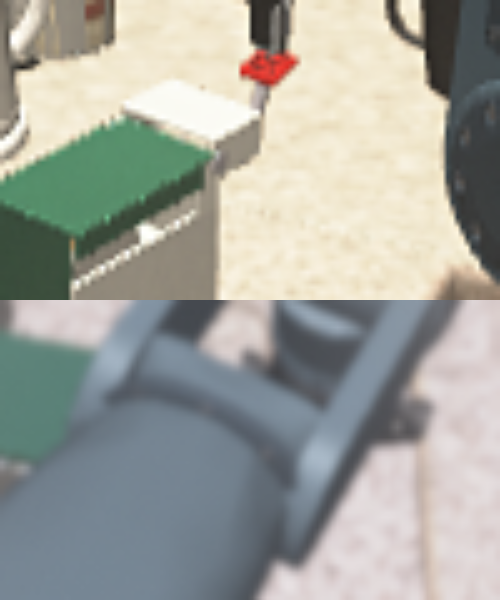

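The picture shows the shut fingertips centred over the red pad, just above it, at crop (270,60). Pressing.

Request:
servo_tool:
  commands: "0 0 0 0 0 4 0; 0 0 0 0 0 5 0; 0 0 0 0 0 5 0; 0 0 0 0 0 5 0; 0 0 0 0 0 5 0"

```text
time_s: 4.0
eef_pos: [0.431, -0.1048, 0.1562]
eef_rot: [0.0, 0.169, 0.986, -0.0]
wrist_force: [-0.8, -2.9, 4.7]
opening: -0.005
grasp_force: 2.1
```

Request:
servo_tool:
  commands: "0 0 0 0 0 5 0; 0 0 0 0 0 5 0; 0 0 0 0 1 5 0; 0 0 0 0 1 5 0; 0 0 0 0 1 5 0"

```text
time_s: 4.62
eef_pos: [0.4316, -0.1017, 0.1309]
eef_rot: [-0.0, 0.169, 0.986, -0.0]
wrist_force: [-1.8, -5.3, 4.3]
opening: -0.002
grasp_force: 2.5
```

Request:
servo_tool:
  commands: "0 0 0 0 1 5 0; 0 0 0 0 1 4 0; 0 0 0 0 1 3 0; 0 0 0 0 1 2 0; 0 0 0 0 0 0 0"

```text
time_s: 5.25
eef_pos: [0.4328, -0.0978, 0.117]
eef_rot: [-0.0, 0.169, 0.986, 0.0]
wrist_force: [-3.1, -4.1, 3.4]
opening: 0.002
grasp_force: 2.3
```

```bash
python3 - <<'E'
from h import *
b=camera("side");o=get_obs();print(o["time_s"],o["eef_pos"],o["wrist_force"])
cv2.imwrite("pics/m2.png",cv2.resize(b[170:310,200:340],None,fx=4,fy=4))
E
```

```text
5.3 [ 0.43280286 -0.09779769  0.11711588] [-3.65730371 -3.89508228  4.11649152]
```

View pics/m2.png

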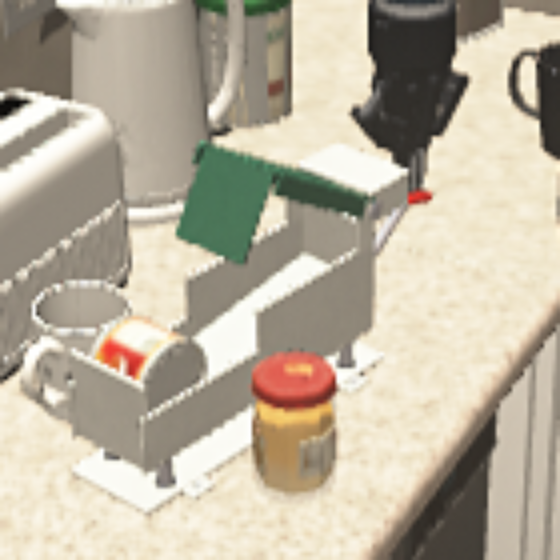

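The tin lies in the tray against the end stop, with the lid open and the tip on the pad at (418,195) in the crop. Now I ease the lever up along the same path.

Request:
servo_tool:
  commands: "0 0 0 0 0 0 0; 0 0 0 0 0 0 0; 0 0 0 0 -0.5 -2 0; 0 0 0 0 -1 -3 0; 0 0 0 0 -1 -3 0"

```text
time_s: 5.92
eef_pos: [0.4324, -0.1002, 0.1256]
eef_rot: [0.0, 0.169, 0.986, 0.0]
wrist_force: [-1.9, -1.5, 4.0]
opening: 0.001
grasp_force: 2.2
```

Request:
servo_tool:
  commands: "0 0 0 0 -1 -3 0; 0 0 0 0 -1 -3 0; 0 0 0 0 -1 -3 0; 0 0 0 0 -1 -3 0; 0 0 0 0 -1 -3 0"

```text
time_s: 6.55
eef_pos: [0.4309, -0.1048, 0.1406]
eef_rot: [0.0, 0.169, 0.986, 0.0]
wrist_force: [1.3, 2.7, 5.0]
opening: 0.005
grasp_force: 2.2
```

Request:
servo_tool:
  commands: "0 0 0 0 0 -3 0; 0 0 0 0 0 -3 0; 0 0 0 0 0 -3 0; 0 0 0 0 0 -3 0; 0 0 0 0 0 -3 0"

```text
time_s: 7.18
eef_pos: [0.4307, -0.1053, 0.1556]
eef_rot: [0.0, 0.169, 0.986, -0.0]
wrist_force: [1.7, -0.7, 2.8]
opening: 0.001
grasp_force: 1.7
```

```bash
python3 - <<'E'
from h import *
b=camera("side");o=get_obs();print(o["time_s"],o["eef_pos"],o["wrist_force"])
cv2.imwrite("pics/m3.png",cv2.resize(b[170:310,200:340],None,fx=4,fy=4))
E
```

```text
7.225 [ 0.43078669 -0.10529086  0.15589782] [ 0.34689146 -0.34250649  4.79865703]
```

View pics/m3.png

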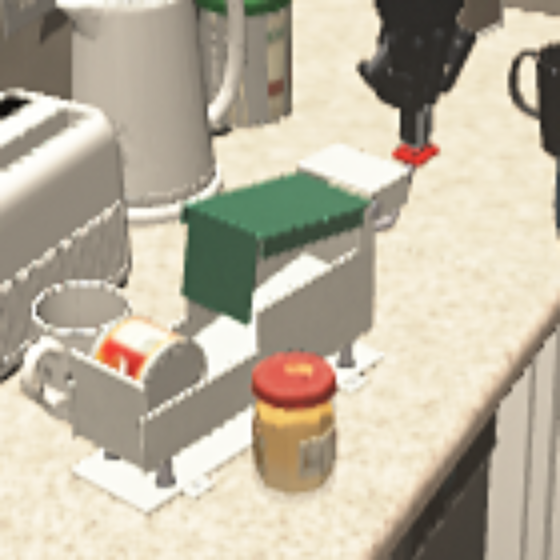

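The lid is nearly shut, the tin is at rest in the tray, and the tip is on the pad at (415,150). I continue gently until the force vanishes.

Request:
servo_tool:
  commands: "0 0 0 0 0 -2 0; 0 0 0 0 0 -2 0; 0 0 0 0 0 -2 0; 0 0 0 0 0 -2 0; 0 0 0 0 0 -2 0"

```text
time_s: 7.85
eef_pos: [0.4307, -0.1047, 0.1654]
eef_rot: [0.0, 0.169, 0.986, 0.0]
wrist_force: [1.9, 1.6, 3.6]
opening: -0.001
grasp_force: 1.8
```

Request:
servo_tool:
  commands: "0 0 0 0 0 -2 0; 0 0 0 0 0 -1.5 0; 0 0 0 0 0 -1 0; 0 0 0 0 0 -1 0; 0 0 0 0 0 -1 0"

```text
time_s: 8.48
eef_pos: [0.4303, -0.1048, 0.1716]
eef_rot: [-0.0, 0.169, 0.986, 0.0]
wrist_force: [0.5, 3.1, 2.4]
opening: 0.004
grasp_force: 1.8
```

Request:
servo_tool:
  commands: "0 0 0 0 0 -1 0; 0 0 0 0 0 -1 0; 0 0 0 0 0 -1 0; 0 0 0 0 0 -1 0; 0 0 0 0 0 -1 0"

```text
time_s: 9.1
eef_pos: [0.4305, -0.105, 0.1768]
eef_rot: [-0.0, 0.169, 0.986, 0.0]
wrist_force: [0.0, 3.0, 2.1]
opening: -0.0
grasp_force: 1.3
```

Request:
servo_tool:
  commands: "0 0 0 0 0 -1 0; 0 0 0 0 0 -2 0; 0 0 0 0 0 -4 0; 0 0 0 0 0 -10 0; 0 0 0 0 0 -20 0"

```text
time_s: 9.72
eef_pos: [0.4302, -0.1049, 0.2141]
eef_rot: [-0.001, 0.169, 0.986, 0.0]
wrist_force: [-0.5, 0.2, -0.2]
opening: -0.002
grasp_force: 0.0
```

Request:
servo_tool:
  commands: "0 0 0 0 0 -25 0; 0 0 0 0 0 -25 0; 0 0 0 0 0 -15 0; 0 0 0 0 0 0 0"

```text
time_s: 10.22
eef_pos: [0.4312, -0.1053, 0.28]
eef_rot: [0.001, 0.169, 0.986, -0.0]
wrist_force: [0.8, -0.0, -0.4]
opening: -0.006
grasp_force: 0.0
```

```bash
python3 - <<'E'
from h import *
b=camera("side");o=get_obs();print(o["time_s"],o["eef_pos"],o["wrist_force"])
for n in(b,cv2.imread("pics/s1.png")):print([x[:2] for x in blobs(n,"green")][:1],[x[:2] for x in blobs(n,"red") if x[1][0]>200])
cv2.imwrite("pics/m4.png",cv2.resize(b[170:310,200:340],None,fx=4,fy=4))
E
```

```text
10.275 [ 0.4306407  -0.10502993  0.27881101] [ 0.42657285 -0.08699763  0.27532504]
[([246, 214, 46, 23, 492], [268.8, 225.0])] [([298, 200, 11, 7, 53], [303.0, 202.8]), ([226, 255, 10, 10, 43], [230.4, 258.9]), ([263, 258, 21, 14, 218], [272.9, 265.0])]
[([246, 214, 46, 23, 492], [268.7, 224.9])] [([298, 200, 11, 7, 52], [302.9, 202.8]), ([263, 258, 21, 14, 218], [272.9, 265.0])]
```

View pics/m4.png

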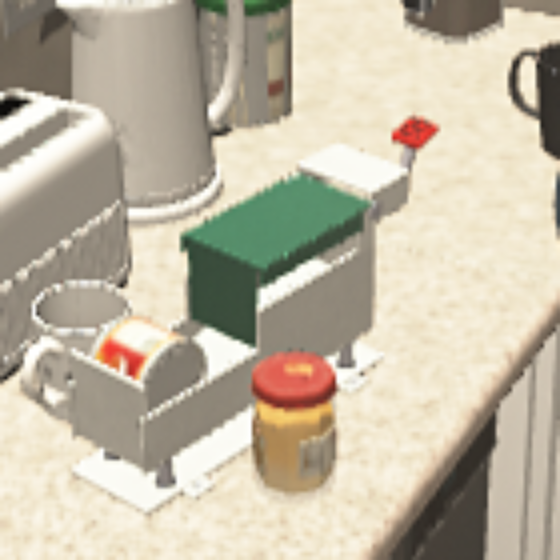

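The lid is fully shut, with the same pixels as at the start. The tin is in the tray, the jar has not moved, and the robot is clear.

```bash
python3 -c "
from bench import *
print(hand_in())"
```

```text
the job is handed in; nothing more can be done
None
```

The job is handed in at about 10.3 s of robot time: the tin rolled into the tray and lies against the end stop, the lever was eased back up under contact until the lid was fully shut, and the gripper touched only the lever; no verdict came back.

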